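# Recover a coolant tank cap from the top of its thread

### The arm

A 6-joint arm with a two-finger parallel gripper is mounted at the origin on the work surface. World frame = base frame: x ahead of the robot, y to its left, z up, the work surface at z = 0. Lengths are in m, angles in rad, forces in N, time in s.
With the tool pointing down it reaches from about 0.375 to 0.75 m from the base axis. Payload 9 kg.
Tool frame: the origin (TCP) lies at the very end of the fingers, on their centre line; the grasp point (between the pads) lies 19 mm behind it; z points along the fingers, y is the line along which they close (so a half turn about z gives the same grasp; the last joint's range is limited). The gripper opens to 85 mm and grips with 20 to 120 N. Pads are 22 mm wide; open, the fingers measure 114 mm over their backs; the gripper's body (76 mm by 85 mm) begins 54 mm behind the grasp point. The pads swing forward as they close: fully open they stand 13 mm farther back than shut.
Start: joints at [-1.566, 0.104, 0.097, 1.564, 0, 1.353], TCP at [0.133, -0.585, 0.231] pointing down, gripper open.
Joint ranges: [-2.99, 2.99], [-0.84, 1.86], [-1.1, 1.16], [-1.84, 2.11], [-1.51, 1.56], [-3.14, 3.14]. Speed limits (rad/s): [2.22, 2.22, 2.57, 3.14, 3.14, 3.14].

### API

Orientations are given as a rotation vector (axis times angle).
In Python, from bench import * gives the robot as it stands.
- The arm moves only by the shell command python3 -m jog 'ROWS'. ROWS is JSON, a list of rows, each a list of 7 numbers: the shift along the world's x, y, z in mm, then the turn, a rotation vector about the world's x, y, z in degrees, then the opening, from -1 (shut) to 1 (fully open), so that 0 is half open. In form: [[tx, ty, tz, wx, wy, wz, claw], ...]. A call has 1 to 20 rows; each row is the pose to reach, as a shift and turn from the pose commanded when the call began; what a row does not reach only later rows make up. A row lasts 1/12 s, in which the tool goes at most 41.7 mm and 7.16 degrees, less where a joint would pass 70% of its speed; a pose out of reach is approached as far as the arm can. A call with a gripper value outside its range is refused whole. The fingers move at their own pace and stop on an object; the grip force is fixed at half the most. Time passes only in rows, so rows that repeat a pose let the fingers close. It gives the time, the measured TCP pose, the force, the opening and the grip force at its end, in the units of the state.
- sense(): the state, without advancing time (a new reading comes with each control period).
- camera(name): name is "scene" or "top" or "wrist"; returns a dict with "img" (480x640x3 uint8, red, green, blue), "z_map" (480x640 float32, m along the optical axis (not along the pixel's ray), 0 where there is no reading), "intrinsics" (3x3 intrinsics, pixels), "k1" (the pictures are not rectified: a ray, as slopes to the right and down, at radius r is drawn at 1 + k1 r^2 times it, then the intrinsics apply), "rvec" (rotation vector, rad) and "tvec" (3), from world to camera coordinates, as OpenCV has them. Camera axes: x right, y down, z forward; pixel columns grow to the right and rows downward; lengths in m; the calibration is good to about 2 mm. A picture is of the moment at which its call begins.
- close_job(): hands the job in; it is judged then, once.
Trained networks look in the newest picture that a camera, given by its name, has taken for a name from the list of things; names that differ only in an ending like _2 or _b are one class to them, and where a whole thing is asked for, a point or a joint stands for the part that bears it (a point fixed in the world has none). Each returns a list of dicts, best first, with "confidence" (0 to 1); they miss things now and then, are a little off and sometimes report something else, mostly with a low value. They report only what shows in the picture. A call takes as long as a camera call. They do not tell look-alikes from the thing itself.
- spot_in(camera, query): "box" ([left, top, right, bottom] in pixels, round what is visible of it).
The state is a dict: "clock": time; "joints": joint angles; "qd": joint speeds; "joint_efforts": joint torques, N m; "tool_pos": TCP position; "tool_rot": TCP orientation; "wrist_force": force on the tool from outside, world axes, zero at the start; "wrist_torque": the same for the moment, N m; "opening": finger opening in m; "grasp_force": force on a finger pad.
Only numpy, scipy, OpenCV 4.12 (cv2) and the standard library are available. Lean on these libraries where they do the work, as an engineer would, in place of code of your own. Each camera call takes 0.05 s, during which the arm holds its last target. There are 200 camera calls.

### The job

The black cap with the wing handle on the wide rectangular coolant tank has been left sitting high on top of its thread. Without lifting it off the neck, turn it backward (counter-clockwise seen from above) until it drops into the thread, then screw it forward (clockwise) until its wing handle is in line with the two black ribs beside the neck, along the tank, and let go. Leave the round bottle standing where it is.

Things in the scene. Friction and masses are not known exactly. Their poses are not given: they have to be found in the camera images.
- cap: Black plastic cap, ~90 g. Round skirt 60 mm across, 25 mm high, with three inner lugs; a 4 mm disc (top at z = 29 mm); on it a grey wing handle 54 mm long (along x), 14 mm thick (y), 26 mm high (top at z = 55 mm). Origin: on the axis at the skirt's underside, z up. Grip the handle's long faces, 20 to 30 N; it turns nearly freely. Gripped firmly it will not fall: lower it, or hold it loosely.
- neck (a point): Neck axis at the tank's top face, 96 mm above the bench; z up, x along the ribs. Cap angle = cap x from this x, counter-clockwise +. Start: cap origin 15 mm up on the level thread crest, angle 0 to +27 deg. At +47 to +73 deg (best +60) it can drop 10 mm; wall at +75. Then clockwise, it sinks 3 mm more on the way to 0 deg (home, origin 2 mm up); stop at -5. Up-play under the thread 2.5 mm.
- tank: Coolant tank: white plastic box 190 (x) by 120 by 96 mm high, bolted down in a dark steel cradle plate 240 by 150 mm. Origin: middle of its underside, z up. The filler neck (34 mm core, 24 mm high, three-start right-handed thread 47 mm across) stands at x = +35 mm, y = 0. Two raised black ribs on the top, 16 by 8 mm, mark its x line, 34 to 50 mm either side of the neck axis.
- bottle: Bystander: round white plastic bottle, 84 mm across, with a smaller black cap with grey wing handle (52 mm across) that is part of it and already tight; 128 mm high in all; loose, 0.65 kg. Origin: centre of its underside, z up. A bare metal spray can (60 mm across, 159 mm high) and a wrench lie about as well.
Not all that is in view belongs to the job. Of the things like the cap, leave any that is pink; of the rest the smaller one is meant.

How it is judged:
By the outcome, as a careful person would: the job done as asked, in the order asked, and still so for the second after the job is handed in, with the robot touching nothing.
It also fails if it takes over 38 s, if anything falls off the work surface, if the arm or the gripper's body presses on something with over 40 N, if the wrist force passes 120 N, or if a joint passes its speed limit or range.

## Working session

There is one attempt and no reset: what is moved stays moved. The work goes in short steps, Python scripts to look and compute and a shell command to move; the robot and the scene stay as the last step left them, time stands still between calls to the robot, and variables do not carry over. Pictures are saved under pics/ and viewed, at most 10 in all, crops included, and the job is handed in when it is done.

```bash
mkdir -p pics; cat > h.py <<'E'
from bench import *
import numpy as np, cv2
def shot(n,f=None):
    c=camera(n)
    if f: cv2.imwrite('pics/'+f,c['img'][:,:,::-1])
    return c
def world(c):
    K=c['intrinsics'];h,w=c['z_map'].shape
    u,v=np.meshgrid(np.arange(w),np.arange(h))
    xd=(u-K[0,2])/K[0,0];yd=(v-K[1,2])/K[1,1];x,y=xd.copy(),yd.copy()
    for _ in range(8):
        s=1+c['k1']*(x*x+y*y);x,y=xd/s,yd/s
    z=c['z_map'];P=np.stack([x*z,y*z,z],-1)
    R=cv2.Rodrigues(np.array(c['rvec'],float))[0]
    W=(P-np.array(c['tvec']).ravel())@R
    W[z==0]=np.nan
    return W
E
python3 - <<'E'
from h import *
s=sense();print(s)
for n in ['top','scene']:
    c=shot(n,n+'1.png')
    for q in ['cap','tank','bottle']:
        print(n,q,[(np.round(d['box']),round(d['confidence'],2)) for d in spot_in(n,q)])
E
```

```text
{'clock': 0.0, 'joints': array([-1.56568340e+00,  1.04712431e-01,  9.64903006e-02,  1.56387264e+00,
        8.97087541e-06,  1.35312576e+00]), 'qd': array([-2.88184637e-06, -2.50280824e-04, -4.17713515e-04, -6.61706794e-04,
       -1.90261893e-03, -5.94814212e-05]), 'joint_efforts': array([-6.00915773e-04, -5.56922865e+01,  5.03655267e+01,  1.68762216e-02,
       -3.77952811e-04,  2.76799042e-06]), 'tool_pos': array([ 0.13259471, -0.58484468,  0.2305262 ]), 'tool_rot': array([-3.12083999e+00, -3.49080829e-01, -2.30274396e-04]), 'wrist_force': array([ 0.37608196, -0.31984748, -0.49090343]), 'wrist_torque': array([0.03957184, 0.04150555, 0.00570556]), 'grasp_force': 0.0, 'opening': 0.0855620523104557}
top cap [(array([306., 160., 339., 204.]), 0.93), (array([431., 185., 465., 222.]), 0.7), (array([196., 187., 240., 230.]), 0.6)]
top tank [(array([278., 137., 389., 282.]), 0.61)]
top bottle [(array([444., 251., 500., 298.]), 0.86)]
scene cap [(array([385., 202., 421., 252.]), 0.9), (array([245., 347., 286., 398.]), 0.84), (array([346., 228., 386., 271.]), 0.8)]
scene tank [(array([267., 230., 416., 341.]), 0.78)]
scene bottle [(array([157., 298., 216., 379.]), 0.96)]
```

View pics/top1.png

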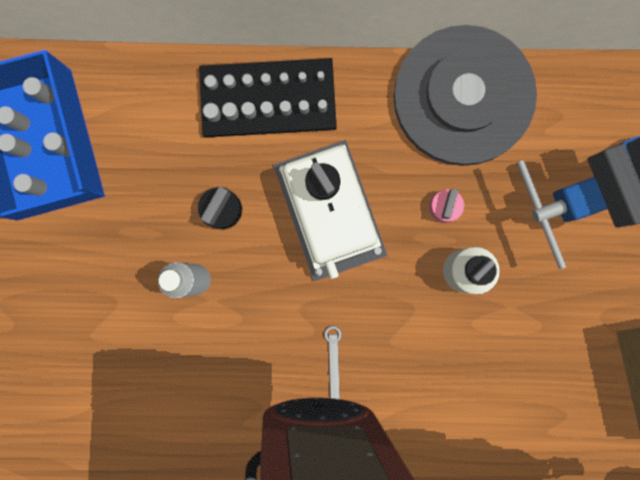

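View pics/scene1.png

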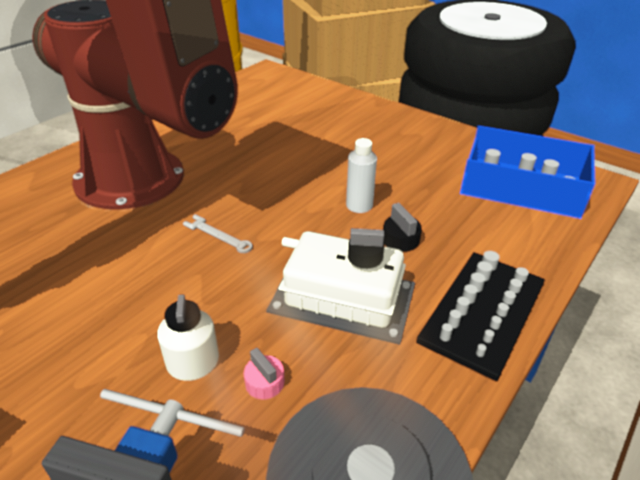

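The top view shows the cap on the tank at about (323,180) with ribs at (314,161) and (331,207). A larger black cap at (220,208) and a pink one at (447,205) lie loose on the bench. The scene view agrees, with the cap at (366,247).

```bash
cat >> h.py <<'E'
def wing(W,img,ctr,zlo=.148,zhi=.18,r=.045):
    m=(W[...,2]>zlo)&(W[...,2]<zhi)&(np.hypot(W[...,0]-ctr[0],W[...,1]-ctr[1])<r)
    p=W[m]
    if len(p)<5: return len(p)
    rc=cv2.minAreaRect((p[:,:2]*1000).astype(np.float32)); d=p[:,:2]-p[:,:2].mean(0)
    w,v=np.linalg.eigh(d.T@d); a=np.degrees(np.arctan2(v[1,1],v[0,1]))
    return len(p),p.mean(0),rc,a,np.percentile(p[:,2],[10,50,90])
E
python3 - <<'E'
from h import *
for n,px in [('top',(323,180)),('scene',(366,247))]:
    c=shot(n);W=world(c);print(n,W[px[1],px[0]])
    ctr=W[px[1],px[0]]
    print(wing(W,c['img'],ctr))
    g=c['img'].max(-1)
    top=(np.abs(W[...,2]-.1)<.012)&(np.hypot(W[...,0]-ctr[0],W[...,1]-ctr[1])<.2)
    t=top&(W[...,2]<.105)&(g>150);p=W[t];print('tanktop',p.mean(0),cv2.minAreaRect((p[:,:2]*1000).astype(np.float32)))
    k=(top&(g<60)).astype(np.uint8);N,L,S,C=cv2.connectedComponentsWithStats(k)
    for i in range(1,N):
        if S[i,4]>5: print('dark',S[i,4],C[i],W[L==i].mean(0))
E
```

```text
top [0.65082327 0.0053092  0.16311134]
(310, array([0.65499591, 0.00700546, 0.16420202]), ((656.1347045898438, 6.950483322143555), (53.766170501708984, 14.408994674682617), 33.312255859375), np.float64(-146.97537562733737), array([0.16164518, 0.16505043, 0.16708094]))
tanktop [ 0.61374303 -0.00841588  0.09483555] ((622.6011962890625, -5.4282989501953125), (187.1878662109375, 117.31431579589844), 20.60080337524414)
dark 6 [314.16666667 160.16666667] [0.69713311 0.0227971  0.10041664]
dark 14 [330.5 206.5] [ 0.6159554  -0.0074303   0.10067607]
scene [0.66147277 0.00097375 0.13894946]
(439, array([0.65894666, 0.0043504 , 0.1597707 ]), ((657.4544677734375, 6.8910369873046875), (53.60969161987305, 17.726762771606445), 30.23622703552246), np.float64(-146.31462546142387), array([0.15084133, 0.16161223, 0.16598515]))
tanktop [ 0.62663739 -0.01890347  0.09463686] ((625.0784912109375, -5.6739501953125), (186.02330017089844, 120.05650329589844), 20.34394645690918)
dark 11 [340.36363636 256.72727273] [ 0.61846453 -0.00904746  0.10078554]
dark 10 [388.7 266.9] [0.69659046 0.02113079 0.10011251]
```

```bash
python3 -m jog '[[524,592,20,0,0,20,1],[524,592,20,0,0,20,1],[524,592,20,0,0,20,1],[524,592,20,0,0,20,1],[524,592,20,0,0,20,1],[524,592,20,0,0,20,1],[524,592,20,0,0,20,1],[524,592,20,0,0,20,1],[524,592,20,0,0,20,1],[524,592,20,0,0,20,1],[524,592,20,0,0,20,1],[524,592,20,0,0,20,1],[524,592,20,0,0,20,1],[524,592,20,0,0,20,1],[524,592,20,0,0,20,1],[524,592,20,0,0,20,1],[524,592,20,0,0,20,1],[524,592,20,0,0,20,1],[524,592,20,0,0,20,1],[524,592,20,0,0,20,1]]'
cat > look.py <<'E'
from h import *
import sys
s=sense();R=cv2.Rodrigues(s['tool_rot'])[0]
print(s['clock'],s['tool_pos'],'toolx yaw',np.degrees(np.arctan2(R[1,0],R[0,0])),'tz',R[:,2],'q',s['joints'].round(3))
for n in sys.argv[2:]:
    c=shot(n,n+sys.argv[1]+'.png');W=world(c)
    print(n,wing(W,c['img'],(.6565,.007)))
    g=c['img'].max(-1);t=(np.abs(W[...,2]-.1)<.008)&(g<70)&(np.abs(np.hypot(W[...,0]-.6565,W[...,1]-.007)-.042)<.012)
    N,L,S,C=cv2.connectedComponentsWithStats(t.astype(np.uint8))
    for i in range(1,N):
        if S[i,4]>8: print('dark',S[i,4],C[i].round(),np.nanmean(W[L==i],0).round(4))
E
python3 look.py 2 wrist
```

```text
clock: 2.17
tool_pos: [0.6592, 0.0122, 0.2484]
tool_rot: [-3.009, -0.892, 0.002]
wrist_force: [-1.0, -1.9, -0.8]
opening: 0.0854
grasp_force: 0.0
2.1667 [0.65921468 0.01220154 0.24844375] toolx yaw 33.03191246216451 tz [-0.00211345  0.00208859 -0.99999559] q [-1.800e-01  3.010e-01  3.490e-01  1.622e+00  2.000e-03  2.385e+00]
wrist (1881, array([0.65931019, 0.00979623, 0.16486373]), ((656.70556640625, 8.098737716674805), (53.708740234375, 14.003609657287598), 33.524169921875), np.float64(-146.7528058409787), array([0.16392829, 0.16549511, 0.16640183]))
dark 173 [331. 176.] [0.6959 0.0229 0.1007]
dark 12 [306. 282.] [ 0.6115 -0.0085  0.1005]
```

```bash
python3 -m jog '[[0,0,-40,0,0,0,0],[0,0,-40,0,0,0,0],[0,0,-40,0,0,0,0],[0,0,-40,0,0,0,0],[0,0,-40,0,0,0,0]]'
python3 look.py 3 wrist
```

```text
clock: 2.63
tool_pos: [0.6574, 0.006, 0.2144]
tool_rot: [3.013, 0.884, 0.005]
wrist_force: [-0.5, -0.6, 0.0]
opening: 0.0427
grasp_force: 0.0
2.6333 [0.65743506 0.00597461 0.21444351] toolx yaw 32.71611812222747 tz [ 3.79361397e-03 -8.71220270e-04 -9.99992425e-01] q [-0.189  0.275  0.258  1.549 -0.     2.381]
wrist (2553, array([0.65940135, 0.00971089, 0.16483384]), ((656.7061767578125, 8.11246109008789), (54.03384017944336, 14.020906448364258), 33.1065788269043), np.float64(-146.69394931177905), array([0.16383763, 0.16551333, 0.16642533]))
dark 232 [326. 177.] [0.6959 0.0228 0.1007]
```

View pics/wrist3.png

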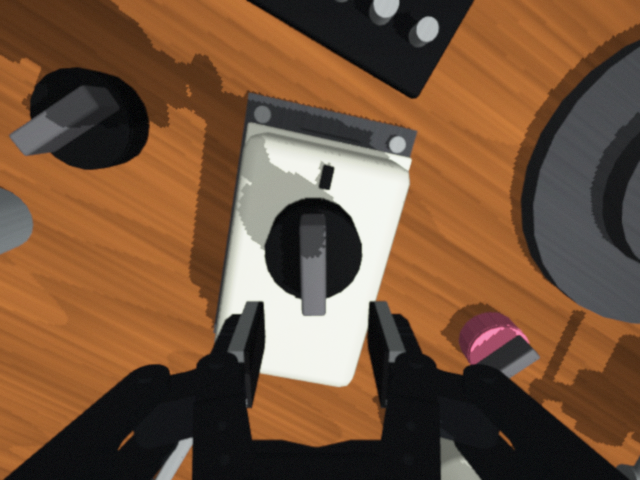

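The wrist view shows the wing at (313,265), midway between and parallel to the open fingers, with the outer rib at (327,177). Next I descend and close.

```bash
python3 -m jog '[[0,0.5,-40,0,0,0,0],[0,0.5,-60,0,0,0,0],[0,0.5,-67,0,0,0,0],[0,0.5,-67,0,0,0,0],[0,0.5,-67,0,0,0,0],[0,0.5,-67,0,0,0,-0.5],[0,0.5,-67,0,0,0,-0.7],[0,0.5,-67,0,0,0,-0.8],[0,0.5,-67,0,0,0,-0.8],[0,0.5,-67,0,0,0,-0.8],[0,0.5,-67,0,0,0,-0.8]]'
python3 look.py 4 top
```

```text
clock: 3.6
tool_pos: [0.6576, 0.0071, 0.1464]
tool_rot: [3.012, 0.886, 0.004]
wrist_force: [-0.5, 0.6, 6.1]
opening: 0.0125
grasp_force: 59.5
3.6 [0.65760529 0.00706658 0.14644588] toolx yaw 32.76321792939001 tz [ 3.05000957e-03 -7.97175752e-04 -9.99995031e-01] q [-0.188  0.276  0.136  1.427 -0.     2.382]
top 0
```

```bash
python3 -m jog '[[0,0,0,0,0,5,-0.8],[0,0,0,0,0,10,-0.8],[0,0,0,0,0,15,-0.8],[0,0,0,0,0,20,-0.8],[0,0,0,0,0,25,-0.8],[0,0,0,0,0,30,-0.8],[0,0,0,0,0,35,-0.8],[0,0,0,0,0,40,-0.8],[0,0,0,0,0,44,-0.8],[0,0,0,0,0,47,-0.8],[0,0,0,0,0,47,-0.8],[0,0,0,0,0,47,-0.8],[0,0,0,0,0,47,-0.8]]'
python3 look.py 5 wrist scene
```

```text
clock: 4.73
tool_pos: [0.6567, 0.0073, 0.1445]
tool_rot: [2.412, 2.012, 0.0]
wrist_force: [-0.5, -0.3, -1.1]
opening: 0.0127
grasp_force: 58.6
4.7333 [0.65667762 0.00730202 0.14453869] toolx yaw 79.66184317374007 tz [ 3.19012785e-04 -4.70759094e-05 -9.99999948e-01] q [-0.188  0.277  0.133  1.426  0.     1.564]
wrist (8173, array([0.65758573, 0.01346295, 0.16422376]), ((659.0862426757812, 7.97874641418457), (37.46908950805664, 53.852046966552734), 11.474884033203125), np.float64(80.0502545513316), array([0.15657976, 0.16389481, 0.17306503]))
dark 449 [385. 235.] [0.6952 0.0234 0.1006]
dark 153 [243. 313.] [ 0.6132 -0.007   0.1005]
scene (456, array([ 0.65959586, -0.00346288,  0.16359091]), ((660.2218017578125, 2.727598190307617), (47.53068923950195, 36.19261932373047), 37.98654556274414), np.float64(-162.2663017428661), array([0.15228847, 0.16347275, 0.17540739]))
dark 13 [341. 257.] [ 0.6186 -0.0084  0.1003]
dark 15 [389. 267.] [0.6967 0.0211 0.1003]
```

View pics/wrist5.png

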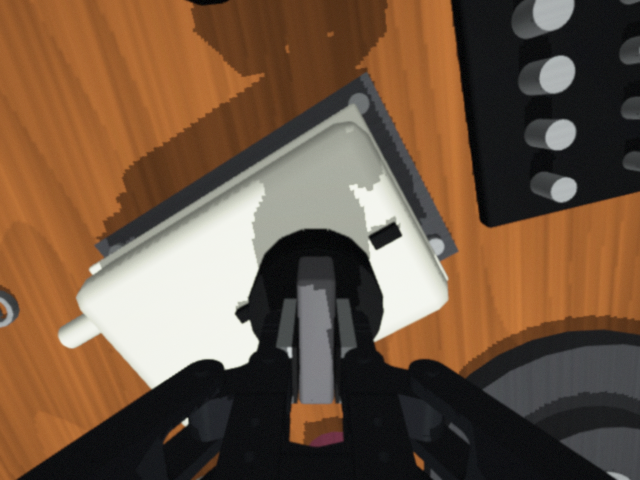

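The wing has turned with the fingers to about +60°, at (316,330) and gripped between the pads. Next I lower it.

```bash
python3 -m jog '[[0,0,-2,0,0,0.5,-0.8],[0,0,-4,0,0,0.5,-0.8],[0,0,-6,0,0,0.5,-0.8],[0,0,-8,0,0,0.5,-0.8],[0,0,-10,0,0,0.5,-0.8],[0,0,-11,0,0,0.5,-0.8],[0,0,-11,0,0,0.5,-0.8],[0,0,-11,0,0,0.5,-0.8],[0,0,-11,0,0,0.5,-0.8]]'
python3 look.py 6 wrist
```

```text
clock: 5.58
tool_pos: [0.6568, 0.0072, 0.1364]
tool_rot: [2.4, 2.024, 0.002]
wrist_force: [-8.9, 0.1, 18.4]
opening: 0.0129
grasp_force: 61.4
5.5833 [0.65680352 0.00718417 0.13637106] toolx yaw 80.26328724685251 tz [ 2.07571988e-03 -8.05221260e-04 -9.99997521e-01] q [-0.187  0.277  0.118  1.41  -0.     1.553]
wrist (9040, array([0.6574496 , 0.01259267, 0.16055421]), ((657.9821166992188, 8.00418472290039), (48.476341247558594, 48.39875793457031), 31.72100067138672), np.float64(80.85242481529097), array([0.15419255, 0.15616764, 0.17394712]))
dark 15 [305. 230.] [0.6568 0.0371 0.1056]
dark 493 [388. 241.] [0.6952 0.0235 0.1006]
dark 19 [297. 232.] [0.6527 0.0369 0.1056]
dark 43 [276. 243.] [0.6418 0.0332 0.106 ]
dark 228 [241. 319.] [ 0.6142 -0.0069  0.1003]
```

```bash
python3 -m jog '[[0,0,1,0,0,-4,-0.8],[0,0,1,0,0,-8,-0.8],[0,0,1,0,0,-12,-0.8],[0,0,0.5,0,0,-16,-0.8],[0,0,0.5,0,0,-20,-0.8],[0,0,0,0,0,-24,-0.8],[0,0,0,0,0,-28,-0.8],[0,0,0,0,0,-32,-0.8],[0,0,-0.5,0,0,-36,-0.8],[0,0,-0.5,0,0,-40,-0.8],[0,0,-1,0,0,-44,-0.8],[0,0,-1,0,0,-48,-0.8],[0,0,-1,0,0,-52,-0.8],[0,0,-1,0,0,-56,-0.8],[0,0,-1,0,0,-58,-0.8],[0,0,-1,0,0,-60,-0.8],[0,0,-1,0,0,-60,-0.8],[0,0,-1,0,0,-60,-0.8],[0,0,-1,0,0,-60,-0.8]]'
python3 look.py 7 wrist
```

```text
clock: 7.22
tool_pos: [0.6574, 0.0073, 0.1335]
tool_rot: [3.092, 0.553, 0.004]
wrist_force: [1.1, 0.8, 5.1]
opening: 0.0127
grasp_force: 59.5
7.2167 [0.65741884 0.00726344 0.13351063] toolx yaw 20.268267795509924 tz [ 2.37620901e-03 -3.05468202e-04 -9.99997130e-01] q [-0.187  0.279  0.116  1.405  0.     2.6  ]
wrist (9859, array([0.66205153, 0.00949932, 0.16058244]), ((665.336181640625, 6.647144317626953), (56.55080795288086, 58.44898986816406), 58.08906555175781), np.float64(-158.57082483223942), array([0.15189308, 0.15368941, 0.17779058]))
dark 485 [314. 203.] [0.6962 0.0229 0.1007]
dark 271 [297. 236.] [0.6795 0.0252 0.1043]
dark 36 [332. 233.] [0.6865 0.0105 0.1039]
dark 29 [348. 239.] [0.6862 0.0023 0.1045]
```

View pics/wrist7.png

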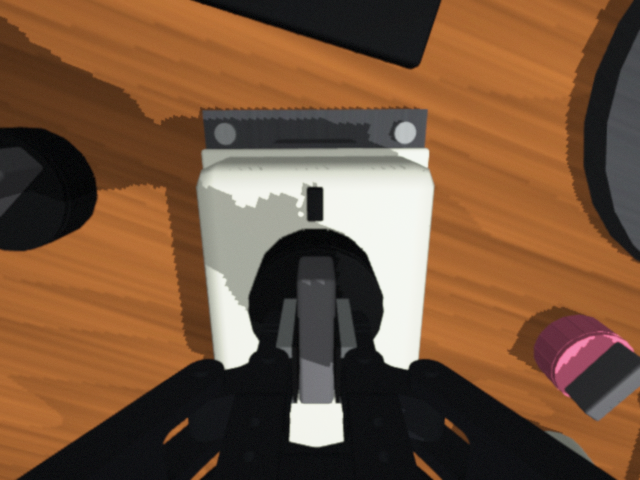

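The wing at (316,310) now points at the rib at (314,203), and the cap has sunk about 3 mm more. I release it and rise.

```bash
python3 -m jog '[[0,0,0,0,0,0,-0.6],[0,0,0,0,0,0,-0.4],[0,0,0,0,0,0,0],[0,0,0,0,0,0,0.2],[0,0,0,0,0,0,0.2],[0,0,20,0,0,0,0.2],[0,0,50,0,0,0,0.2],[0,0,85,0,0,0,0.2],[0,0,110,0,0,0,0.2],[0,0,110,0,0,0,0.2],[0,0,110,0,0,0,0.2],[0,0,110,0,0,0,0.2]]'
python3 look.py 8 wrist; python3 - <<'E'
from h import *
c=shot('wrist');W=world(c);print(wing(W,0,(.6567,.008),.142))
z=W[...,2];d=np.hypot(W[...,0]-.6567,W[...,1]-.008);m=(d<.028)&(z>.11)&(z<.135);print('disc',np.nanmedian(z[m]))
t=shot('top');Wt=world(t);p=Wt[(Wt[...,2]>.05)&(np.hypot(Wt[...,0]-Wt[271,472,0],Wt[...,1]-Wt[271,472,1])<.07)];print('bottle',p.mean(0))
E
```

```text
clock: 8.27
tool_pos: [0.6564, 0.0073, 0.2414]
tool_rot: [-3.092, -0.553, 0.001]
wrist_force: [1.4, -0.5, 0.3]
opening: 0.0515
grasp_force: 0.0
8.2667 [0.65641288 0.00731822 0.24139412] toolx yaw 20.26505147498701 tz [-9.20747999e-04  7.43004550e-05 -9.99999573e-01] q [-0.188  0.286  0.32   1.605 -0.     2.6  ]
wrist (1723, array([0.65832448, 0.008431  , 0.15262303]), ((656.8549194335938, 7.932394027709961), (53.47022247314453, 13.951946258544922), 19.8919620513916), np.float64(-159.55627350190656), array([0.15163408, 0.15271402, 0.15360532]))
dark 167 [315. 169.] [0.696  0.0228 0.1007]
dark 9 [304. 189.] [0.6802 0.0261 0.1053]
dark 24 [316. 187.] [0.6844 0.0183 0.104 ]
(1772, array([0.65869314, 0.00850008, 0.15241812]), ((656.8097534179688, 7.674141883850098), (53.8837890625, 13.71877384185791), 20.05990982055664), np.float64(-160.0578788562314), array([0.15149446, 0.15265784, 0.15354978]))
disc 0.12685765354954223
bottle [ 0.50957633 -0.25722971  0.09341102]
```

View pics/wrist8.png

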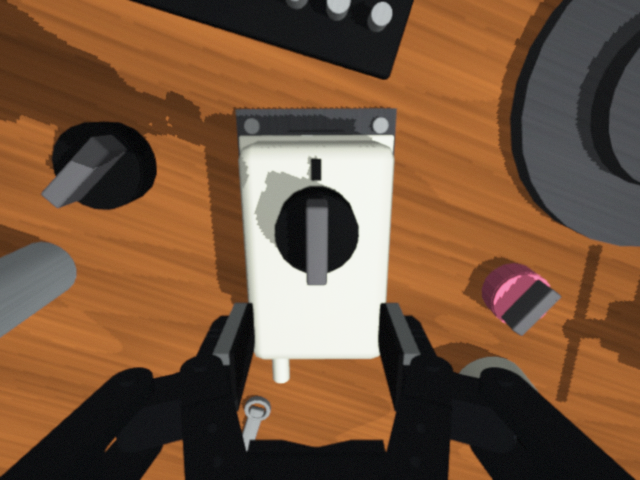

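The cap is fully down: wing top at z = 0.153 (origin 2 mm up), wing at 20° against ribs at 20.5°. The wing at (316,240) points at the rib at (316,168), the robot is clear, and the bottle is upright where it was.

```bash
python3 -c "from bench import *; print(close_job())"
```

```text
the job is handed in; nothing more can be done
None
```

The cap was turned back to about +60°, dropped into its thread, screwed home in line with the ribs (within about 1°) and released, and the job was handed in at about 8.5 s of the 38 s allowed.

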